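# Tare the draught-shielded balance

### The job

Tare the bench balance with the dish standing on its pan: first push the sliding top of the draught shield fully shut by its blue ledge, then, with the shield shut, reach a fingertip into the well at the front of the balance, press the green sunken key right down for a moment and let it come back up. Do not press the orange on/off key or press the green key while the shield is open, and leave the dish on the pan and everything else on the worktop where it is.

Things in the scene. Friction and masses are not known exactly. Their poses are not given: they have to be found in the camera images.
- balance: Light grey bench balance, fixed, 260 mm deep (x, -138 to +122), 190 wide (y). Origin: centre of its underside on the worktop; x points from its front (console, robot's side) to its back, y to its left, z up. Console top 56 mm above the worktop, back to x = -30. Behind it the clear-walled draught shield, x -30 to +120, y -75 to +75, side rails' tops at z = 108 mm.
- well_mouth (a point): Centre of the mouth of the well in the console, level with the top of its dark 4 mm wide bezel, 58 mm above the worktop; at balance x = -82, y = -50 mm. The well is a rectangular hole 40 mm (balance x) by 50 mm (balance y), 20 mm deep. The dark display stands left of it, up to 59 mm above the worktop.
- tare_top (a point): Centre of the top of the green sunken key, 22 mm (balance x) by 32 mm (balance y), in the middle of the well; untouched it lies 12.5 mm below the bezel's top (45.5 mm above the worktop), 9 mm of room to the well's walls all round. It moves with the key.
- tare_key (a joint): Travel of the green sunken key, m: 0 = up, 0.005 = right down. It starts to move at 1.2 N and is right down at about 4 N; it springs back when let go.
- power_key: Flat round orange on/off key, 17 mm across, at the left end of the console (balance x = -82, y = +79 mm); origin: centre of its underside, 55 mm above the worktop; its top is 58.5 mm above the worktop. It does not visibly move. Not to be pressed.
- shield_top (a joint): Opening of the sliding top, m: 0 = fully shut (its stop), 0.09 = fully open, standing out behind the balance. It slides along the balance's x axis, opening in +x, so it shuts towards the console; it needs about 1.5 N to slide and stays where it is left.
- ledge (a point): Middle of the top edge of the rear (+x) face of the blue ledge on the smoked sliding top; moves with it. Ledge: 66 mm along y, 14 along x, rear face upright and 18 mm high above the pane, front sloping. Shut: balance x = -11, y = 0, 123 mm above the worktop. The pane's upper face is 105 mm above the worktop and reaches 122 mm back from the ledge's rear face.
- pan_centre (a point): Centre of the upper face of the round steel pan, 90 mm across, inside the shield (balance x = +45, y = 0, 66 mm above the worktop).
- petri_dish: Shallow round dish, 62 mm across, 15 mm high, loose on the pan; origin: centre of its underside. Stays on the pan.
- tweezers: Steel tweezers, 114 mm long, lying to the right of the balance; bystander.
- specimen_cup_a: Specimen cup with a yellow lid, 58 mm across, 75 mm high, standing left of the balance; bystander.
- tally_counter: Round white hand tally counter, 52x70x23 mm; bystander at the left.
- oil_bottle: Small brown dropper bottle, 27 mm across, 83 mm high; bystander at the left.
- coverslips_a: Small blue box, 34x34x22 mm; bystander at the right.
There are look-alikes about, which are no part of the job. What is shaped like the petri_dish but red is not meant.

How it is judged:
By the outcome, as a careful person would: the job done as asked, in the order asked, and still so for the second after the job is handed in, with the robot touching nothing.
It also fails if it takes over 42 s, if anything falls off the work surface, if the arm or the gripper's body presses on something with over 40 N, if the wrist force passes 120 N, or if a joint passes its speed limit or range.

### The arm

A 6-joint arm with a two-finger parallel gripper is mounted at the origin on a cart in front of the work surface, level with it; the furniture and walls round the work are solid. World frame = base frame: x ahead of the robot, y to its left, z up, the work surface at z = 0. Lengths are in m, angles in rad, forces in N, time in s.
With the tool pointing down it reaches from about 0.325 to 0.85 m from the base axis. Payload 15.5 kg.
Tool frame: the origin (TCP) lies midway between the tips of the shut fingers; the grasp point (between the pads) lies 19 mm behind it; z points along the fingers, y is the line along which they close (so a half turn about z gives the same grasp; the last joint's range is limited). The gripper opens to 91 mm and grips with 3 to 60 N. Pads are 32 mm wide; open, the fingers measure 118 mm over their backs; the gripper's body (76 mm by 178 mm) begins 60 mm behind the grasp point.
Start: joints at [-1.236, 0.494, 1.345, -0, 1.302, -0.096], TCP at [0.26, -0.568, 0.183] pointing down, gripper open.
Joint ranges: [-2.91, 2.91], [-0.82, 2.16], [0.22, 2.67], [-1.22, 4.37], [0.12, 2.79], [-3.08, 3.08]. Speed limits (rad/s): [1.89, 1.89, 2.57, 3.01, 3.01, 3.01].

### API

Orientations are given as [roll, pitch, yaw] about the fixed x, y, z axes, in that order (R = Rz(yaw) Ry(pitch) Rx(roll)).
In Python, from plant import robot, eyes gives the robot as it stands. Calls block until the motion is done:
- robot.movep(position, orientation): joint-space move of the TCP to a pose.
- robot.move_linear(position, max_speed=0.15, frame=None): straight line of the TCP; frame=None keeps the orientation; max_speed is the mean speed in m/s.
- robot.goto_joints(angles): joint-space move.
- robot.gripper_to(opening, grip_force=None): finger opening in m; grip_force is the grip in N (None keeps the last); returns when the fingers have stopped.
- robot.wait(seconds).
- robot.inverse_kinematics(position, orientation): joint angles nearest the present ones, or None.
- robot.observe(): the state.
- eyes.grab_frame(name): name is "scene" or "top" or "wrist"; returns a dict with "color" (384x512x3 uint8, red, green, blue), "camera_matrix" (3x3 intrinsics, pixels), "position" and "attitude" of the camera in the world. Camera axes: x right, y up, looking along -z (the intrinsics and any distortion apply to the point x, -y, -z); pixel columns grow to the right and rows downward; lengths in m; the calibration is good to about 2 mm. A picture is of the moment at which its call begins. There is no depth.
A pose or a line that the arm cannot do raises robot.MotionError and nothing moves.
- robot.job_done(): hands the job in; it is judged then, once.
Trained networks look in the newest picture that a camera, given by its name, has taken for a name from the list of things; names that differ only in an ending like _2 or _b are one class to them, and where a whole thing is asked for, a point or a joint stands for the part that bears it (a point fixed in the world has none). Each returns a list of dicts, best first, with "p" (0 to 1); they miss things now and then, are a little off and sometimes report something else, mostly with a low value. They report only what shows in the picture. A call takes as long as a camera call. They do not tell look-alikes from the thing itself.
- eyes.find_in(camera, name): "position" ([column, row] in pixels, amid what is visible of it).
The state is a dict: "clock": time; "qpos": joint angles; "qd": joint speeds; "tau": joint torques, N m; "position": TCP position; "eef_rot": TCP orientation; "force": force on the tool from outside, world axes, zero at the start; "torque": the same for the moment, N m; "gripper_width": finger opening in m; "grip_force": force on a finger pad.
Only numpy, scipy, OpenCV 4.12 (cv2) and the standard library are available. Lean on these libraries where they do the work, as an engineer would, in place of code of your own. Each camera call takes 0.05 s, during which the arm holds its last target. There are 200 camera calls.

## Working session

There is one attempt and no reset: what is moved stays moved. The work goes in short steps, each a Python script; the robot and the scene stay as the last script left them, time stands still between calls to the robot, and variables do not carry over. Pictures are saved under pics/ and viewed, at most 10 in all, crops included, and the job is handed in when it is done.

```bash
mkdir -p pics; ls
cat > h.py <<'E'
import numpy as np, cv2
from plant import robot, eyes
def grab(n,save=None):
    f=eyes.grab_frame(n)
    if save: cv2.imwrite('pics/'+save,cv2.cvtColor(f['color'],cv2.COLOR_RGB2BGR))
    return f
def R_of(f):
    a=np.array(f['attitude'],float)
    if a.shape==(3,3): return a
    from scipy.spatial.transform import Rotation as Ro
    return Ro.from_euler('xyz',a).as_matrix() if a.size==3 else None
def ray(f,px):
    K=np.array(f['camera_matrix']); d=np.linalg.inv(K)@[px[0],px[1],1]
    return np.array(f['position']), R_of(f)@[d[0],-d[1],-d[2]]
def at_z(f,px,z):
    o,d=ray(f,px); return o+d*(z-o[2])/d[2]
def proj(f,P):
    K=np.array(f['camera_matrix']); p=(np.atleast_2d(P)-f['position'])@R_of(f); p=p*[1,-1,-1]
    q=p@K.T; return q[:,:2]/q[:,2:]
E
python3 - <<'E'
from h import *
Z=dict(balance=.06,well_mouth=.058,tare_top=.0455,power_key=.0585,ledge=.123,petri_dish=.07,pan_centre=.066)
for c in ('top','scene'):
    f=grab(c,c+'0.png'); print(c,f['position'],f['attitude'],f['camera_matrix'],f.keys())
    for n in Z:
        try: print(n,[(np.round(r['position']),round(r['p'],2),at_z(f,r['position'],Z[n]).round(3)) for r in eyes.find_in(c,n)[:3]])
        except Exception as e: print(n,e)
print(robot.observe())
E
```

```text
pics
top [-0.24176454 -0.04799047  1.70314834] [ 0.44085858 -0.00834317 -1.49845061] [[496.51800895   0.         254.98070395]
 [  0.         496.51800895 187.96116552]
 [  0.           0.           1.        ]] dict_keys(['color', 'camera_matrix', 'position', 'attitude'])
balance [(array([255., 168.]), 0.59, array([0.613, 0.001, 0.06 ]))]
well_mouth [(array([254., 170.]), 0.73, array([0.607, 0.002, 0.058]))]
tare_top [(array([266., 146.]), 0.62, array([ 0.718, -0.033,  0.046])), (array([255., 167.]), 0.32, array([0.625, 0.   , 0.046]))]
power_key [(array([266., 149.]), 0.6, array([ 0.7  , -0.035,  0.058]))]
ledge [(array([264., 146.]), 0.93, array([ 0.673, -0.03 ,  0.123])), (array([262., 166.]), 0.29, array([ 0.59 , -0.027,  0.123]))]
petri_dish []
pan_centre [(array([254., 168.]), 0.84, array([0.611, 0.005, 0.066]))]
scene [0.06657299 0.78817471 0.69468879] [ 1.00199062 -0.01760718 -2.60978142] [[393.25463173   0.         255.5770351 ]
 [  0.         393.25463173 191.12329054]
 [  0.           0.           1.        ]] dict_keys(['color', 'camera_matrix', 'position', 'attitude'])

[... 524 characters left out ...]
 array([0.557, 0.02 , 0.066]))]
{'clock': 0.8, 'qpos': array([-1.23651388e+00,  4.93586708e-01,  1.34549980e+00,  1.35931190e-05,
        1.30246910e+00, -9.54987185e-02]), 'qd': array([ 0.00139715,  0.0005318 , -0.0027515 , -0.00350695, -0.00129019,
        0.00040692]), 'tau': array([ 3.67813545e-04, -8.78614640e+01, -3.82240105e+01,  7.05848937e-02,
        4.41123883e-02, -3.95490531e-05]), 'position': array([ 0.26043284, -0.56817032,  0.1832233 ]), 'eef_rot': array([ 3.14155453e+00, -9.51473673e-06,  4.29777563e-01]), 'force': array([-1.02742962,  0.25669975,  0.48704432]), 'torque': array([-0.00858418, -0.0053143 , -0.01402799]), 'grip_force': 0.0, 'gripper_width': 0.09112416908199765}
```

Run:
```python
import cv2
a=cv2.imread('pics/top0.png')[110:235,175:335]; cv2.imwrite('pics/topc.png',cv2.resize(a,None,fx=5,fy=4.8*5/4.8,interpolation=2)[:600])
a=cv2.imread('pics/scene0.png')[120:300,130:370]; cv2.imwrite('pics/scenec.png',cv2.resize(a,None,fx=3.3,fy=3.3,interpolation=2))
```

```text
(no output)
```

View pics/topc.png

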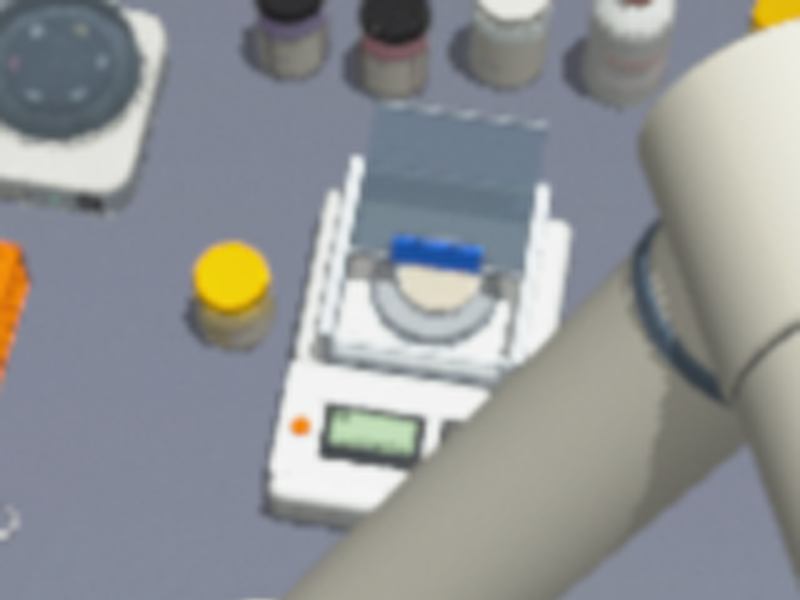

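View pics/scenec.png

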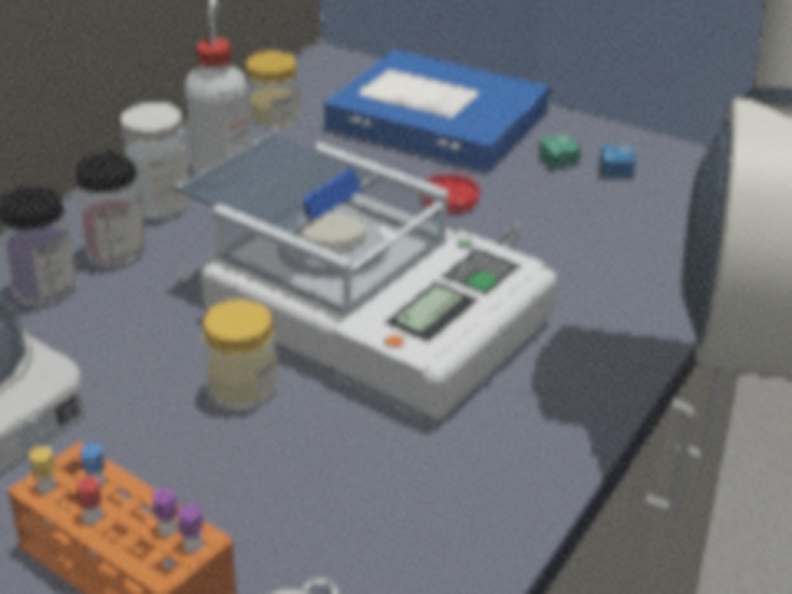

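The top view shows the balance partly under the arm: orange key at crop (300,427), blue ledge at (437,250), beige dish on the pan. The scene view shows the green key in the well at (483,281), orange key at (395,341) and the ledge at (331,192). There are two dishes: beige on the pan at scene crop (335,228), which is the one meant, and red at (455,192) behind the balance, the look-alike. There is also a green box at (560,150) and a small green mark at (464,243), neither of them the key. Next I fit the balance pose.

Run:
```python
from h import *
from scipy.optimize import least_squares
ft=grab('top');fs=grab('scene')
T=lambda u,v:(175+u/5,110+v/5); S=lambda u,v:(130+u/3.3,120+v/3.3)
obs=[(ft,T(300,427),(-.082,.079,.0585)),(fs,S(395,341),(-.082,.079,.0585)),(fs,S(482,269),(-.082,-.05,.058)),
(fs,S(350,260),(-.03,.075,.108)),(fs,S(445,194),(-.03,-.075,.108)),(ft,T(357,158),(.12,.075,.108)),(ft,T(543,187),(.12,-.075,.108)),
(ft,T(437,239),(None,0,.123)),(fs,S(329,187),(None,0,.123))]
def P(p,b):
    x=-.011+p[3] if b[0] is None else b[0]; c,s=np.cos(p[2]),np.sin(p[2])
    return np.array([p[0]+c*x-s*b[1],p[1]+s*x+c*b[1],b[2]])
g=lambda p:np.concatenate([(proj(f,P(p,b))[0]-u) for f,u,b in obs])
r=least_squares(g,[.6,0,-.1,.08],loss='soft_l1',x_scale=[.1,.1,.1,.1]);print(r.x,np.round(r.fun,1).reshape(-1,2))
print('well',P(r.x,(-.082,-.05,.058)),'ledge',P(r.x,(None,0,.123)))
p=r.x
for yaw in (p[2],p[2]+np.pi/2,p[2]-np.pi/2):
  for b in [(None,0,.25),(None,0,.12),(-.011,0,.12),(-.082,-.05,.05)]:
    print(round(yaw,2),b,robot.inverse_kinematics(P(p,b).tolist(),[np.pi,0,yaw]))
```

```text
[ 0.57090964 -0.01931275 -0.08927396  0.06085162] [[-0.6  0.4]
 [ 0.  -0.9]
 [-0.  -0.5]
 [-1.   1. ]
 [ 1.8 -1.7]
 [-1.6 -0. ]
 [ 1.2 -0. ]
 [-0.5  1.1]
 [-0.4 -2.1]]
well [ 0.48477842 -0.06180289  0.058     ] ledge [ 0.62056274 -0.02375729  0.123     ]
-0.09 (None, 0, 0.25) [-1.34384271e-01  4.34618805e-01  1.26022000e+00 -4.44089210e-16
  1.44675385e+00  1.52568601e+00]
-0.09 (None, 0, 0.12) [-1.34384271e-01  5.51597984e-01  1.42975990e+00 -4.44089210e-16
  1.16023477e+00  1.52568601e+00]
-0.09 (-0.011, 0, 0.12) [-1.39308916e-01  4.74357536e-01  1.58364909e+00 -4.44089210e-16
  1.08358603e+00  1.52076137e+00]
-0.09 (-0.082, -0.05, 0.05) [-2.49062911e-01  4.95844985e-01  1.82433210e+00 -4.44089210e-16
  8.21415573e-01  1.41100737e+00]
1.48 (None, 0, 0.25) [-0.13438427  0.4346188   1.26022     0.          1.44675385 -0.04511031]
1.48 (None, 0, 0.12) [-1.34384271e-01  5.51597984e-01  1.42975990e+00 -4.44089210e-16
  1.16023477e+00 -4.51103124e-02]
1.48 (-0.011, 0, 0.12) [-1.39308916e-01  4.74357536e-01  1.58364909e+00 -4.44089210e-16
  1.08358603e+00 -5.00349575e-02]
1.48 (-0.082, -0.05, 0.05) [-2.49062911e-01  4.95844985e-01  1.82433210e+00 -4.44089210e-16
  8.21415573e-01 -1.59788952e-01]
-1.66 (None, 0, 0.25) None
-1.66 (None, 0, 0.12) None
-1.66 (-0.011, 0, 0.12) None
-1.66 (-0.082, -0.05, 0.05) [-2.49062911e-01  4.95844985e-01  1.82433210e+00 -4.44089210e-16
  8.21415573e-01  2.98180370e+00]
```

```bash
cat >> h.py <<'E'
p0=np.array([.5709,-.0193,-.0893,.0609])
def B(p,x,y,z):
    c,s=np.cos(p[2]),np.sin(p[2]); return np.array([p[0]+c*x-s*y,p[1]+s*x+c*y,z])
E
python3 - <<'E'
from h import *
robot.gripper_to(0.0)
robot.movep(B(p0,-.05,-.02,.33).tolist(),[np.pi,0,p0[2]])
f=grab('wrist','w1.png');print(f['position'],f['attitude'],f['camera_matrix'][0])
for n,b in dict(well=(-.082,-.05,.058),tare=(-.082,-.05,.0455),power=(-.082,.079,.0585),ledge=(-.011+p0[3],0,.123),rl=(-.03,.075,.108),rr=(-.03,-.075,.108)).items(): print(n,proj(f,B(p0,*b)).round(1))
for n in('tare_top','well_mouth','ledge','power_key'): print(n,[(np.round(r['position'],1),round(r['p'],2)) for r in eyes.find_in('wrist',n)[:3]])
o=robot.observe();print(o['clock'],o['position'],o['gripper_width'],o['force'])
E
```

```text
[ 0.59032601 -0.0422298   0.53001159] [-2.53732057e-01 -8.86051720e-04 -1.66026113e+00] [280.47276028   0.         253.16300429]
well [[269.7 179.4]]
tare [[269.3 177.8]]
power [[194.7 179.4]]
ledge [[237.6  96. ]]
rl [[188.9 152.7]]
rr [[288.8 152.6]]
tare_top [(array([270.4, 173.9]), 0.78)]
well_mouth [(array([241.2,  98.9]), 0.92), (array([272.2, 175.8]), 0.2)]
ledge [(array([240.9,  49.4]), 0.68)]
power_key []
4.7 [ 0.51930235 -0.0351111   0.32985901] 0.00025303094981810406 [ 0.65924939 -0.23766029 -0.40806169]
```

View pics/w1.png

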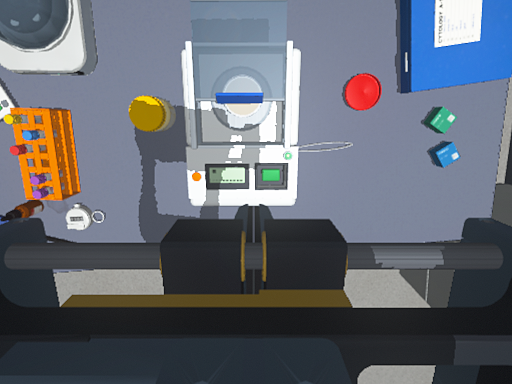

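The wrist view shows the green key at (271,175), the orange key at (197,177), the ledge at (239,98) and the dish still on the pan. The prediction is about 3 px (5 mm) off, so I refine from colour centroids and then push the ledge.

```bash
cat >> h.py <<'E'
from scipy.optimize import least_squares
def cent(f,rng,box):
    h=cv2.cvtColor(f['color'],cv2.COLOR_RGB2HSV); m=cv2.inRange(h,*[np.array(r) for r in rng]); k=np.zeros_like(m); k[box[1]:box[3],box[0]:box[2]]=255
    v,u=np.nonzero(m&k); return np.array([u.mean(),v.mean()]),(u.min(),u.max(),v.min(),v.max(),len(u))
GREEN=((50,130,60),(80,255,255));ORANGE=((5,150,120),(20,255,255));BLUE=((105,150,60),(125,255,255))
E
python3 - <<'E'
from h import *
f=grab('wrist')
g,gi=cent(f,GREEN,(255,160,290,192));o,oi=cent(f,ORANGE,(188,168,206,186));b,bi=cent(f,BLUE,(205,85,275,110))
print(g,gi,o,oi,b,bi)
G=at_z(f,g,.0455);O=at_z(f,o,.0585)
print('G',G,'O',O,'dist',np.linalg.norm((G-O)[:2]),'yaw',np.arctan2(-(O-G)[0],(O-G)[1]))
print('ledge rear edge',at_z(f,(b[0],bi[2]),.123), at_z(f,(bi[0],bi[2]),.123),at_z(f,(bi[1]+1,bi[2]),.123))
a=f['color'][40:200,175:305,::-1]; cv2.imwrite('pics/w1c.png',cv2.resize(a,None,fx=3.7,fy=3.7,interpolation=cv2.INTER_CUBIC))
E
```

```text
[270.5 174.5] (np.int64(262), np.int64(279), np.int64(169), np.int64(180), 212) [196.04918033 176.32786885] (np.int64(192), np.int64(200), np.int64(172), np.int64(180), 61) [239.15973742  97.43326039] (np.int64(216), np.int64(262), np.int64(93), np.int64(102), 457)
G [ 0.49059528 -0.06408728  0.0455    ] O [0.50151302 0.06392153 0.0585    ] dist 0.12847355648197684 yaw -0.08508310186856582
ledge rear edge [ 0.62431373 -0.02604215  0.123     ] [0.62715847 0.00569645 0.123     ] [ 0.62138503 -0.0587174   0.123     ]
```

View pics/w1c.png

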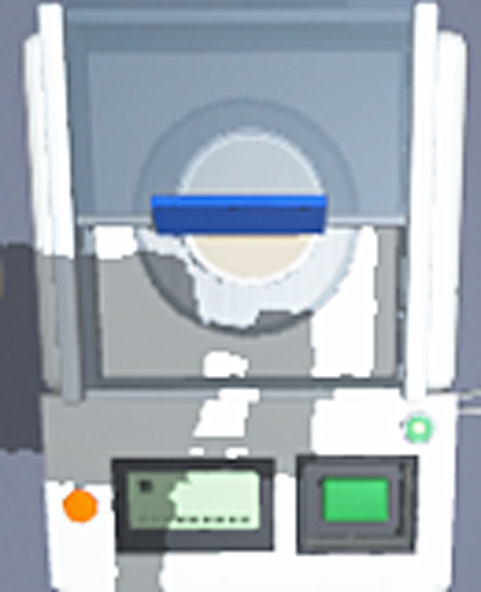

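Key spacing is 128.5 mm against the 129 given, and both keys agree on the pose. The dish on the pan is the beige one. The ledge opening is about 59 mm. Now I push it.

```bash
cat >> h.py <<'E'
p1=np.array([.5765,-.0217,-.087]); ex=np.array([np.cos(p1[2]),np.sin(p1[2]),0])
E
python3 - <<'E'
from h import *
rpy=[np.pi,0,p1[2]]
robot.movep(B(p1,.080,0,.19).tolist(),rpy)
f0=np.array(robot.observe()['force'])
def F(): return (np.array(robot.observe()['force'])-f0)
robot.move_linear(B(p1,.080,0,.112).tolist(),.12)
print('down',F(),robot.observe()['position'])
robot.move_linear(B(p1,.045,0,.112).tolist(),.06); print('mid',F()@ex)
robot.move_linear(B(p1,.012,0,.112).tolist(),.06); print('near',F()@ex)
x=.012
while x>-.008:
    x-=.0015; robot.move_linear(B(p1,x,0,.112).tolist(),.03); q=F()@ex; print(round(x,4),round(q,2))
    if q>8: break
print(robot.observe()['clock'],robot.observe()['position'])
grab('scene','s2.png'); a=cv2.imread('pics/s2.png')[120:300,130:370]; cv2.imwrite('pics/s2c.png',cv2.resize(a,None,fx=3.3,fy=3.3,interpolation=2))
E
```

```text
down [ 0.04960057 -0.0701412   0.13673321] [ 0.65670782 -0.02874484  0.11310767]
mid 0.271069202523444
near 0.5036092562876101
0.0105 0.09
0.009 -1.17
0.0075 0.35
0.006 -0.67
0.0045 -0.42
0.003 0.4
0.0015 -0.3
0.0 -0.01
-0.0015 0.06
-0.003 0.27
-0.0045 0.21
-0.006 -0.35
-0.0075 0.78
-0.009 0.01
11.2833 [ 0.56743827 -0.02090517  0.11201083]
```

View pics/s2c.png

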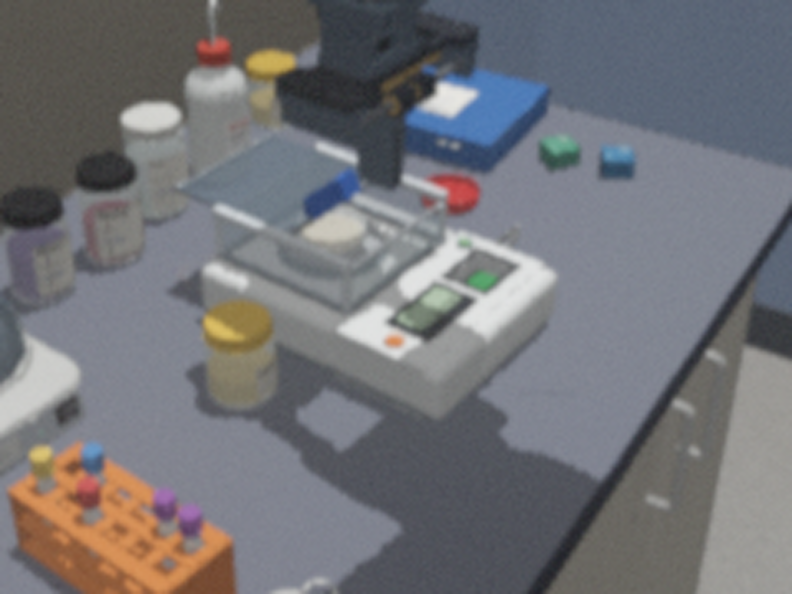

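The ledge, still at (331,190), did not move. The fingertips are at crop (382,182), away from where I expected them, so I check that against the projection.

Run:
```python
from h import *
f=grab('scene','s3.png'); o=robot.observe(); print(o['position'],o['eef_rot'],o['gripper_width'],o['force'])
c=lambda P:((proj(f,P)-[130,120])*3.3).round(0)
print('tcp',c(o['position']),'ledge pred',c(B(p1,.048,0,.123)),'rails',c(B(p1,-.03,.075,.108)),c(B(p1,-.03,-.075,.108)),'dish',c(B(p1,.045,0,.08)),'well',c(B(p1,-.082,-.05,.058)))
tip=np.array([382,182])/3.3+[130,120]
for z in(.112,.13,.15):
  w=at_z(f,tip,z); d=w[:2]-p1[:2]; print(z,w,'local',d@ex[:2],d@[-ex[1],ex[0]])
t=grab('top','t3.png'); print('top tcp',proj(t,o['position'])); a=cv2.imread('pics/t3.png')[110:230,175:335]; cv2.imwrite('pics/t3c.png',cv2.resize(a,None,fx=5,fy=5,interpolation=2))
w=grab('wrist'); print('wrist tcp',proj(w,o['position']),'blue',cent(w,BLUE,(150,0,350,220)))
```

```text
[ 0.56753174 -0.02090546  0.11199092] [-3.14158805e+00  1.78141538e-05 -8.69433936e-02] 4.016913278128266e-05 [ 0.4084411   0.11346542 -0.79225113]
tcp [[377. 209.]] ledge pred [[325. 178.]] rails [[343. 260.]] [[447. 185.]] dish [[329. 221.]] well [[478. 264.]]
0.112 [ 0.58858707 -0.06245552  0.112     ] local 0.015582618706712556 -0.03955112418375605
0.13 [ 0.57246139 -0.03617846  0.13      ] local -0.0027652939412224804 -0.014774619281479688
0.15 [ 0.55454397 -0.00698174  0.15      ] local -0.023151863550039228 0.012754830609938511
top tcp [[260.04684711 173.29472365]]
wrist tcp [[252.23042273 214.98726848]] blue (array([251.77166766, 145.37178721]), (np.int64(204), np.int64(300), np.int64(137), np.int64(154), 1673))
```

View pics/t3c.png

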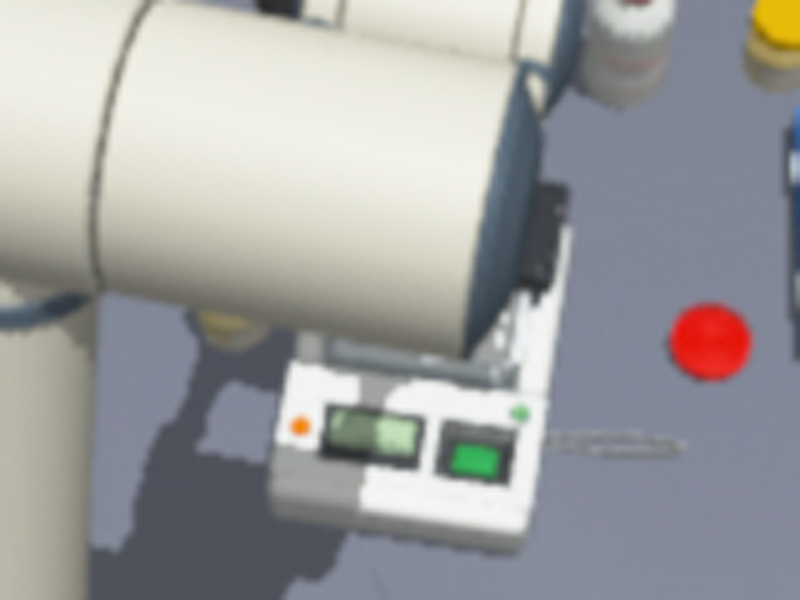

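Run:
```python
from h import *
a=cv2.imread('pics/s3.png')[140:220,190:290]; s=cv2.resize(a,None,fx=4,fy=4,interpolation=2)
f=grab('wrist'); b=cv2.resize(f['color'][90:260,170:340,::-1],(400,400),interpolation=2)
s=cv2.copyMakeBorder(s,0,80,0,0,0); cv2.imwrite('pics/mix.png',np.hstack([s,b]))
for r in (137,154): 
  w=at_z(f,(251.8,r),.123); d=w[:2]-p1[:2]; print(w,d@ex[:2],d@[-ex[1],ex[0]])
for dx in(-.016,.016):
  for dz in(0,.027): print(dx,dz,proj(f,np.array(robot.observe()['position'])+dx*ex+[0,0,dz]))
```

```text
[ 0.6260496  -0.02577675  0.123     ] 0.04971643241479786 0.00024405195509327645
[ 0.61479956 -0.02478588  0.123     ] 0.038422839284278434 0.0002536537606643927
-0.016 0 [[252.23668994 234.62607711]]
-0.016 0.027 [[252.14020754 250.78035492]]
0.016 0 [[252.21681862 194.52198635]]
0.016 0.027 [[252.1132146  205.61747654]]
```

View pics/mix.png

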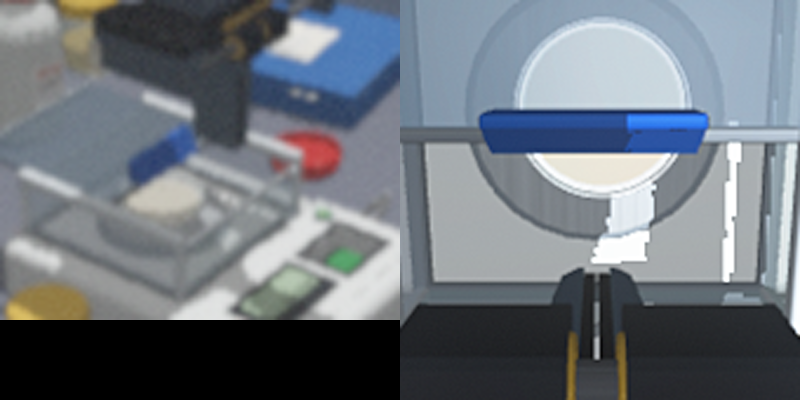

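The picture shows the fingertips about 25 mm higher than the reported TCP, in both the scene and wrist views, so they passed over the ledge. The ledge is still at local x ≈ 0.049 and nothing was disturbed. I'll find the pane by gentle contact behind the ledge, back off a little, then push.

Run:
```python
from h import *
L=lambda x,z,v=.15: robot.move_linear(B(p1,x,0,z).tolist(),v)
L(-.009,.145);L(.085,.145,.2);
f0=np.array(robot.observe()['force'])
F=lambda: np.mean([np.array(robot.observe()['force']) for _ in range(3)],0)-f0
L(.085,.108); z=.108
while z>.076:
    z-=.002; L(.085,z,.05); q=F()[2]
    if q>2.5: break
print('contact z',z,q,robot.observe()['position'],robot.observe()['clock'])
if q>2.5:
    z+=.005; L(.085,z)
    print(F())
    L(.060,z,.1); print('b',F()@ex)
    L(.030,z,.08); print('m',F()@ex)
    L(.012,z,.08); print('n',F()@ex,robot.observe()['clock'])
    print(z)
w=grab('wrist','w4.png'); print(cent(w,BLUE,(150,0,350,300)))
```

```text
contact z 0.07599999999999997 -0.05405732950658154 [ 0.6610818  -0.02906242  0.0758435 ] 16.9167
(array([253. , 285.5]), (np.int64(253), np.int64(253), np.int64(278), np.int64(293), 16))
```

Run:
```python
from h import *
f=grab('scene','s5.png'); a=f['color'][140:220,190:290,::-1]; s=cv2.resize(a,(400,320),interpolation=2); s=cv2.copyMakeBorder(s,0,80,0,0,0)
w=grab('wrist'); b=cv2.resize(w['color'][90:260,170:340,::-1],(400,400),interpolation=2)
cv2.imwrite('pics/mix2.png',np.hstack([s,b]))
o=robot.observe();print(o['position'],o['force'],(proj(f,o['position'])-[190,140])*4)
for dz in(.02,.025,.03,.035,.04): print(dz,(proj(f,o['position']+np.array([0,0,dz]))-[190,140])*4)
```

```text
[ 0.66121546 -0.02910749  0.07604016] [ 0.35875484 -0.48767339 -0.449515  ] [[117.04077101 174.99226687]]
0.02 [[116.17615747 152.04969461]]
0.025 [[115.95750892 146.24784203]]
0.03 [[115.73784843 140.41913794]]
0.035 [[115.51716898 134.56339549]]
0.04 [[115.29546346 128.68042612]]
```

View pics/mix2.png

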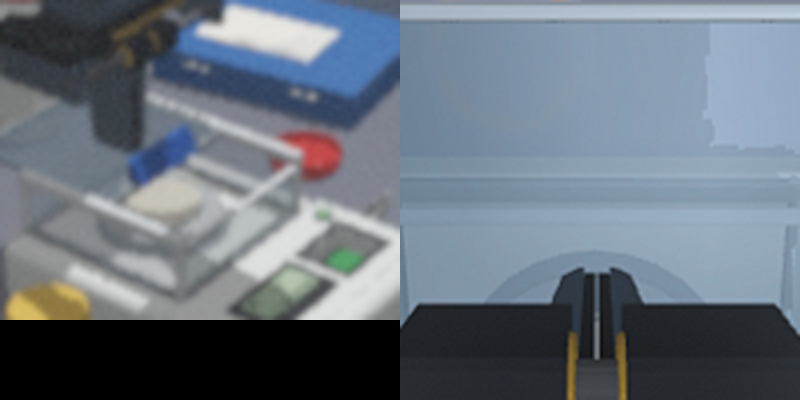

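The tip is now just above the pane behind the ledge, about 29 mm above the reported TCP, so I push from here.

Run:
```python
from h import *
z=.079
L=lambda x,v=.1: robot.move_linear(B(p1,x,0,z).tolist(),v)
f0=np.array(robot.observe()['force'])
F=lambda: np.mean([np.array(robot.observe()['force']) for _ in range(3)],0)-f0
L(.085); L(.060); print('b',F()); L(.035,.06); print('m',F()); L(.012,.06); print('n',F())
x=.012; q=0
while x>-.006 and q<9:
    x-=.002; L(x,.04); q=F()@ex; print(round(x,4),round(q,2))
print(robot.observe()['clock'],robot.observe()['position'])
w=grab('wrist'); f=grab('scene'); print(cent(f,BLUE,(210,165,262,200)))
for k in(.0,.005,.01,.059): print(k,proj(f,B(p1,-.018+k,0,.115)))
```

```text
b [-0.46838842 -0.03215778  0.84208828]
m [-0.90914726  0.67168616  0.56540872]
n [-0.47476869  0.5635295   0.37067606]
0.01 -0.14
0.008 -0.9
0.006 -0.15
0.004 4.81
0.002 14.16
20.0667 [ 0.58123399 -0.02213618  0.07944984]
(array([252.        , 180.66666667]), (np.int64(251), np.int64(253), np.int64(179), np.int64(183), 3))
0.0 [[246.94107855 183.50089253]]
0.005 [[245.51917753 182.94336799]]
0.01 [[244.10341579 182.38825064]]
0.059 [[230.54573677 177.07231181]]
```

Run:
```python
from h import *
robot.move_linear(B(p1,.012,0,.079).tolist(),.1)
robot.move_linear(B(p1,.012,0,.135).tolist(),.2)
robot.movep(B(p1,-.13,-.05,.16).tolist(),[np.pi,0,p1[2]])
w=grab('wrist'); cv2.imwrite('pics/w6.png',w['color'][:,:,::-1])
g,gi=cent(w,GREEN,(225,100,285,215)); G=at_z(w,g,.0455); d=G[:2]-p1[:2]; print(g,gi,'G',G,'local',d@ex[:2],d@[-ex[1],ex[0]])
b,bi=cent(w,BLUE,(100,0,350,150)); d=at_z(w,(b[0],bi[2]),.123)[:2]-p1[:2]; print(bi,'ledge rear local',d@ex[:2],d@[-ex[1],ex[0]])
print(robot.observe()['clock'])
```

```text
[252.249501   139.05389222] (np.int64(239), np.int64(266), np.int64(130), np.int64(148), 501) G [ 0.4900599  -0.06418749  0.0455    ] local -0.0824214208872405 -0.04983760249832616
(np.int64(147), np.int64(231), np.int64(56), np.int64(76), 1695) ledge rear local -0.013053957885387147 -0.0019659205799833312
21.5583
```

View pics/w6.png

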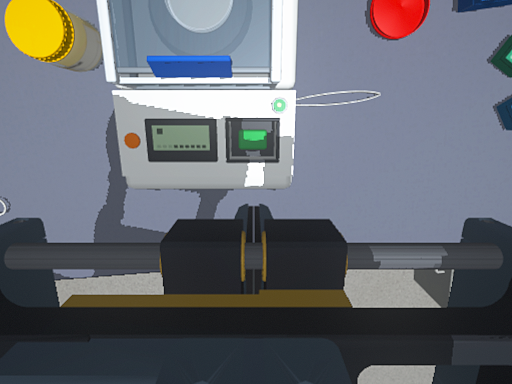

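The shield is shut: the ledge is at local x ≈ -0.012 at (190,65), with the pane against the front wall. The green key, at (252,139), agrees with the earlier measurement to 0.5 mm. Now I press it.

Run:
```python
from h import *
L=lambda z,v=.1: robot.move_linear(B(p1,-.0822,-.05,z).tolist(),v)
L(.07,.15); robot.wait(.1)
f0=np.mean([np.array(robot.observe()['force']) for _ in range(4)],0)
def F():
    robot.wait(.04); return np.mean([np.array(robot.observe()['force']) for _ in range(3)],0)-f0
L(.036); print(F().round(1)); z=.036; hit=None
while z>.002:
    z-=.0015; L(z,.04); q=F(); print(round(z,4),q.round(1))
    if hit is None and q[2]>1.3: hit=z
    if q[2]>8 or (q[2]>4 and z>.025): break
print('hit',hit,robot.observe()['clock'],robot.observe()['position'])
```

```text
[ 0.3  0.5 -0.7]
0.0345 [ 0.   0.3 -0.2]
0.033 [-0.6 -0.7 -0.6]
0.0315 [-0.7  0.3  0.1]
0.03 [-0.4 -0.5  0.2]
0.0285 [-0.4 -0.   0.1]
0.027 [-0.6  0.1 -1.3]
0.0255 [-0.6 -1.4 -0.5]
0.024 [-0.5 -0.6 -0.3]
0.0225 [-0.8 -0.3 -1. ]
0.021 [ 0.3 -0.4  1.1]
0.0195 [-1.1  0.1 -0.7]
0.018 [ 0.2 -0.2  0. ]
0.0165 [-0.5  0.5 -0.4]
0.015 [ 0.9 -0.4  1.1]
0.0135 [ 0.6 -0.6  1.2]
0.012 [ 0.7 -0.2  2.2]
0.0105 [ 0.3 -0.5  3.3]
0.009 [-3.6  0.1 21.1]
hit 0.011999999999999981 28.275 [ 0.49042255 -0.06441683  0.00968402]
```

The force curve is that of the key: about 1.2 N at first contact, 3.3 N near the bottom, then the hard stop 5 mm further down. Now I release and check.

Run:
```python
from h import *
L=lambda x,z,v=.15: robot.move_linear(B(p1,x,-.05,z).tolist(),v)
L(-.0822,.04,.08); L(-.0822,.16,.2); L(-.13,.16,.2)
w=grab('wrist'); cv2.imwrite('pics/w7.png',w['color'][:,:,::-1])
print(cent(w,GREEN,(225,100,285,215)),cent(w,BLUE,(100,0,350,150))); print(robot.observe()['clock'],robot.observe()['force'])
```

```text
(array([252.45238095, 138.08333333]), (np.int64(239), np.int64(266), np.int64(129), np.int64(147), 504)) (array([190.30588235,  64.80882353]), (np.int64(147), np.int64(231), np.int64(55), np.int64(75), 1700))
30.0083 [0.20431823 0.15349023 0.35206914]
```

View pics/w7.png

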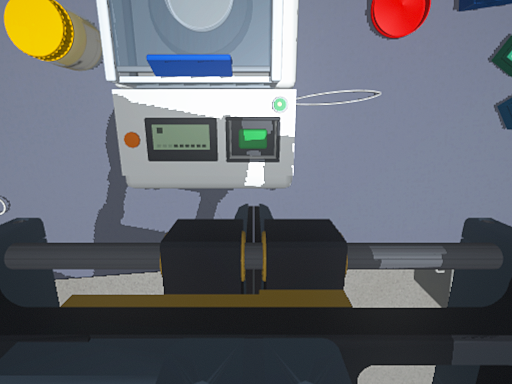

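The key is back up at (252,138), the shield is shut with the ledge at (190,65), the dish is on the pan, and the arm is clear.

```bash
python3 -c "
from h import *
print(robot.job_done())"
```

```text
the job is handed in; nothing more can be done
None
```

I pushed the shield fully shut, then pressed the green key right down (21 N at its stop) and it came back up; the dish is still on the pan, and I handed the job in at about 30 s.

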